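# Flip the microscope stage insert over against the tray's back wall

### The job

The aluminium microscope stage insert lies upside down in the steel tray, its slide pocket underneath. Without picking it up, push it with the fingertips against the sloped back wall of the tray until it rides up and leans there, then reach behind its raised edge and tip it back towards the tray's open front, so that it turns over and lies flat in the tray with the slide pocket up. Leave everything else where it is.

Things in the scene. Friction and masses are not known exactly. Their poses are not given: they have to be found in the camera images.
- insert: Microscope stage insert: flat bare aluminium plate, 80 (x) x 110 (y) x 10 mm (z), 0.17 kg, window 20 x 58 mm in its middle. One face has a slide pocket (28 x 78 mm, 3 mm deep) round the window, the other is plain. Origin: centre of the pocket face; z points to the plain face. Starts plain face up (z up) on the tray floor, x within 0.3 rad of the tray's x. Turned over, z points down.
- insert_mid (a point): the middle of the insert, 5 mm from either face (in the open window)
- corner0 (a point): corner of the insert at its -x, -y, half way through the thickness
- corner1 (a point): corner of the insert at its -x, +y, half way through the thickness
- corner2 (a point): corner of the insert at its +x, -y, half way through the thickness
- corner3 (a point): corner of the insert at its +x, +y, half way through the thickness
- tray: Steel tray, fixed, 290 x 320 mm. Black plastic floor 4 mm above the bench, open front and sides, one back wall. x points from the open front to the wall, y along the wall, z up. Origin: at bench height, middle of the line where the floor meets the wall's foot. Floor: x -0.22 to 0.07 m, y -0.156 to 0.156 m. The insert starts with its middle 60 to 100 mm in front of the wall's foot.
- upstand: The tray's back wall: slippery steel scoop, 240 mm wide, 4 mm thick. Rises at 45 deg to 8 mm over the floor, 60 deg to 21 mm, 70 deg to 31 mm, 78 deg to its top at 46 mm (22 mm behind its foot). Pushed square, the insert rides up it; lower edge at the foot, it leans and stays at about 64 deg, upper edge 35 mm behind the foot line and 72 mm over the floor. Frame as tray.
- dish: clear round dish, 57 mm across, 14 mm high, standing in the tray at its +y side; origin at the centre of its underside; leave alone
- objective: brass microscope objective, 30 mm across, 42 mm high, upright in the tray at its -y side; origin at the centre of its underside; leave alone
- slidebox: flat grey and white slide box, 86 x 171 x 32 mm, on the bench behind the tray's wall; origin at the centre of its underside; leave alone
- oilbottle: small amber bottle, 28 mm across, 65 mm high, on the bench beside the tray; origin at the centre of its underside; leave alone
- reagent: clear bottle, 56 mm across, 110 mm high, on the bench beside the tray; origin at the centre of its underside; leave alone
- rack: white tube rack with tubes, 60 x 150 mm, 76 mm high with tubes, on the bench beside the tray; origin at the centre of its underside; leave alone
- beaker: small glass beaker, 52 mm across, 60 mm high, on the bench beside the tray; origin at the centre of its underside; leave alone

How it is judged (in metres and radians):
On the way:
1. the insert has been pushed up and leans against the tray's back wall (angle between insert's own z axis and vertical between 0.7 and 1.6 rad and contact force between insert and upstand above 0.03 N), for 0.2 s.
At the end, for the whole second after the job is handed in: The insert lies turned over, flat on the tray floor (within about 4.5 degrees) and at rest, slide pocket up, its middle over the tray floor in front of the back wall (up to 200 mm in front of it, within 120 mm of the tray's middle line) (angle between insert's own z axis and vertical above 3.06 rad and height (world z) of insert_mid between 0.004 and 0.013 m and x of insert_mid in the frame of tray between -0.2 and 0 m and y of insert_mid in the frame of tray between -0.12 and 0.12 m and linear speed of insert below 0.02 m/s); the robot touches nothing.
It fails at once if the insert is lifted: all four corners more than about 22 mm above the tray floor at once (height (world z) of each of corner0, corner1, corner2, corner3 above 0.03 m).
It fails at once if a bystander is shifted by more than 20 mm or knocked over (distance of any of dish, objective, slidebox, oilbottle, reagent, rack, beaker from where it was at the start of the episode above 0.02 m or angle between any of dish, objective, slidebox, oilbottle, reagent, rack, beaker's own z axis and vertical above 0.5 rad).
It also fails if it takes over 51 s, if anything falls off the work surface, if the arm or the gripper's body presses on something with over 40 N, if the wrist force passes 120 N, or if a joint passes its speed limit or range.

### The arm

A 6-joint arm with a two-finger parallel gripper is mounted at the origin on the work surface. World frame = base frame: x ahead of the robot, y to its left, z up, the work surface at z = 0. Lengths are in mm, angles in degrees, forces in N, time in s.
With the tool pointing down it reaches from about 350 to 850 mm from the base axis. Payload 8.1 kg.
Tool frame: the origin (TCP) lies midway between the tips of the shut fingers; the grasp point (between the pads) lies 19 mm behind it (r.grasp_offset is the distance from the TCP to the grasp point, in mm); z points along the fingers, x is the direction in which the jaws open and shut, and the axes are right-handed (so a half turn about z gives the same grasp; the last joint's range is limited). The gripper opens to 85 mm and grips with 20 to 120 N. Pads are 22 mm wide; open, the fingers measure 114 mm over their backs; the gripper's body (76 mm by 85 mm) begins 54 mm behind the grasp point. The pads swing forward as they close: fully open they stand 13 mm farther back than shut.
Start: joints at [-69.924, 7.471, 85.268, -0, 87.261, -4.893], TCP at [253.301, -543.915, 231.292] pointing down, gripper open.
Joint ranges: [-169.43, 169.43], [-51.17, 129.36], [1.28, 143.12], [-76.62, 256.62], [0, 156.53], [-152.29, 152.29]. Speed limits (degrees/s): [136.94, 136.94, 159.86, 180, 180, 180].

### API

Orientations are given as [roll, pitch, yaw] about the fixed x, y, z axes, in that order (R = Rz(yaw) Ry(pitch) Rx(roll)).
In Python, from bench import r, optics, hand_in gives the robot as it stands.
- The arm moves only by the shell command python3 -m pendant 'ROWS' [FORCE]. ROWS is JSON, a list of rows, each a list of 5 numbers: the opening, from 0 (shut) to 1 (fully open), then the shift along the tool's x, y, z in mm, then the turn about the tool's z in degrees. A call has 1 to 10 rows; each row shifts and turns the commanded pose from where the row before left it, along the tool's axes as they then stand; what a row does not reach is not made up. A row lasts 1/10 s, in which the tool goes at most 50 mm and 8.59 degrees, less where a joint would pass 70% of its speed; a pose out of reach is approached as far as the arm can. A call with a gripper value outside its range is refused whole. The fingers move at their own pace and stop on an object; FORCE is the grip in N (left out, the last holds). Time passes only in rows, so rows that do not move let the fingers close. It gives the time, the measured TCP pose, the force and the opening at its end, in the units of the state.
- r.sense(): the state, without advancing time (a new reading comes with each control period).
- optics.snapshot(name): name is "scene" or "side" or "wrist"; returns (picture, depth): 420x560x3 uint8, blue, green, red; 420x560 float32, mm along the optical axis (not along the pixel's ray), 0 where there is no reading.
- optics.camera_params(name): a dict with "camera_matrix" (3x3 intrinsics, pixels), "eye" and "orientation" of the camera in the world. Camera axes: x right, y down, z forward; pixel columns grow to the right and rows downward; lengths in mm; the calibration is good to about 2 mm. A picture is of the moment at which its call begins: read the wrist's pose just before it. camera_params takes no time and is no camera call; for the wrist camera it gives the pose at the moment of the call.
- hand_in(): hands the job in, once; it reports no verdict.
Trained networks look in the newest picture that a camera, given by its name, has taken for a name from the list of things; names that differ only in an ending like _2 or _b are one class to them, and where a whole thing is asked for, a point or a joint stands for the part that bears it (a point fixed in the world has none). Each returns a list of dicts, best first, with "score" (0 to 1); they miss things now and then, are a little off and sometimes report something else, mostly with a low value. They report only what shows in the picture. A call takes as long as a camera call.
- optics.search_frame(camera, query): "at" ([x, y, z] in mm, in world coordinates, good to about 4 mm: the middle of the surface that is visible of it).
The state is a dict: "time": time; "joint_pos": joint angles; "qd": joint speeds; "joint_efforts": joint torques, N m; "tool_pos": TCP position; "tcp_rot": TCP orientation; "ft_force": force on the tool from outside, world axes, zero at the start; "wrist_torque": the same for the moment, N m; "finger_gap": finger opening in mm.
Only numpy, scipy, OpenCV 4.12 (cv2) and the standard library are available. Lean on these libraries where they do the work, as an engineer would, in place of code of your own. Each camera call takes 0.05 s, during which the arm holds its last target. There are 200 camera calls.

## Working session

There is one attempt and no reset: what is moved stays moved. The work goes in short steps, Python scripts to look and compute and a shell command to move; the robot and the scene stay as the last step left them, time stands still between calls to the robot, and variables do not carry over. Pictures are saved under pics/ and viewed, about 8 in all and at most 12, crops included, and the job is handed in when it is done.

```bash
mkdir -p pics; ls; python3 - <<'E'
from bench import r, optics
import cv2
print(r.sense())
for c in("scene","side"):
    im,d=optics.snapshot(c); cv2.imwrite(f"pics/{c}0.png",im)
    p=optics.camera_params(c); print(c,p)
    for q in("insert","tray","upstand","dish","objective","slidebox","oilbottle","reagent","rack","beaker"):
        if c=="side" and q not in("insert","tray","upstand","slidebox"): continue
        print(q,[( [round(v) for v in o["at"]],round(o["score"],2)) for o in optics.search_frame(c,q)][:2])
E
```

```text
pics
{'time': 0.0, 'joint_pos': array([-6.99237496e+01,  7.51690464e+00,  8.53301007e+01,  1.78749681e-03,
        8.72620756e+01, -4.89304566e+00]), 'qd': array([-0.0108293 ,  0.02281108, -0.11153046,  0.00137079, -0.04988472,
       -0.00635141]), 'joint_efforts': array([ 9.26249195e-04, -5.69399750e+01, -5.00544655e+01, -2.84447196e-04,
        1.47637655e-02,  2.69201280e-05]), 'tool_pos': array([ 253.11715408, -543.37784828,  230.21784129]), 'tcp_rot': array([-1.79988917e+02,  1.08531068e-01, -6.50307805e+01]), 'ft_force': array([0.16487108, 0.37721765, 0.20135748]), 'wrist_torque': array([ 0.01092926,  0.02727299, -0.01728663]), 'finger_gap': 85.38708489833941}
scene {'camera_matrix': array([[527.40445522,   0.        , 294.40097289],
       [  0.        , 527.40445522, 204.81418507],
       [  0.        ,   0.        ,   1.        ]]), 'eye': array([1142.94284958,  954.26988038,  954.87143373]), 'orientation': array([-130.16307576,    1.05311894,  149.28053409])}
insert [([532, 106, 14], 0.86)]
tray [([568, 143, 6], 0.58)]
upstand [([643, 141, 40], 0.81)]
dish [([554, 251, 17], 0.64), ([532, 109, 16], 0.47)]
objective [([538, -96, 43], 0.57)]
slidebox [([803, 99, 32], 0.89)]
oilbottle [([573, 349, 34], 0.81)]
reagent [([733, 396, 69], 0.65)]
rack [([703, -119, 48], 0.69), ([805, 99, 31], 0.22)]
beaker [([542, -95, 44], 0.58)]
side {'camera_matrix': array([[440.05076603,   0.        , 281.61442468],
       [  0.        , 440.05076603, 209.55771672],
       [  0.        ,   0.        ,   1.        ]]), 'eye': array([ 503.60854846, -544.50878858,  703.88657679]), 'orientation': array([-138.56378654,    0.5257756 ,  -11.31662014])}
insert [([537, 84, 8], 0.75), ([531, 96, 14], 0.57)]
tray [([537, 84, 4], 0.95), ([790, 61, 35], 0.49)]
upstand [([628, 102, 22], 0.73), ([529, 92, 14], 0.56)]
slidebox [([786, 58, 33], 0.81), ([525, 99, 15], 0.47)]
```

View pics/scene0.png

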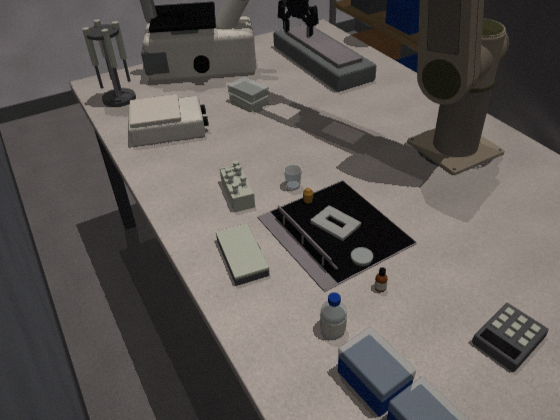

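View pics/side0.png

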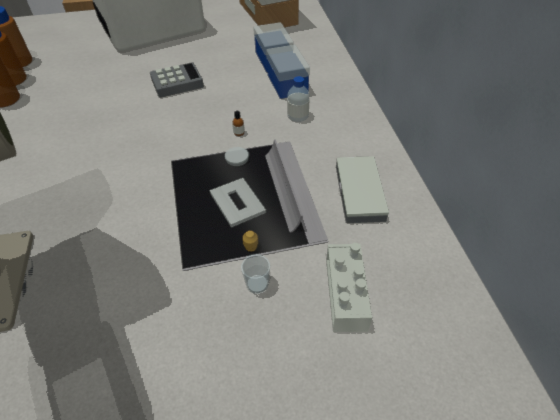

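The side view shows the insert at about (238,200) with the wall at (285,190), objective at (250,240) and dish at (237,156). Next I'll rectify both views to world planes to measure the tray and insert poses.

```bash
cat > h.py <<'E'
from bench import r, optics
import cv2, numpy as np
from scipy.spatial.transform import Rotation as R
def H(p,z):  # world (x,y) on plane z -> pixel
    K=p["camera_matrix"]; Rc=R.from_euler('xyz',p["orientation"],degrees=True).as_matrix().T
    t=-Rc@p["eye"]
    return K@np.c_[Rc[:,0],Rc[:,1],Rc[:,2]*z+t]
def top(im,p,z,x0,y0,w,h,s):  # top view: col=(y0-y)*s ; row=(x0-x)*s  (x up, y left)
    A=np.array([[0,-1/s,x0],[-1/s,0,y0],[0,0,1]])
    return cv2.warpPerspective(im,H(p,z)@A,(int(w*s),int(h*s)),flags=cv2.INTER_LINEAR|cv2.WARP_INVERSE_MAP)
E
python3 - <<'E'
from h import *
x0,y0,w,h,s=740,320,460,360,1
o=[]
for c in("scene","side"):
    im=cv2.imread(f"pics/{c}0.png");p=optics.camera_params(c)
    t4=top(im,p,4,x0,y0,w,h,1); t=top(im,p,14,x0,y0,w,h,1)
    g=cv2.cvtColor(t,cv2.COLOR_BGR2GRAY)
    m=(g>70).astype(np.uint8)
    n,l,st,ce=cv2.connectedComponentsWithStats(m)
    for i in range(1,n):
        if 3000<st[i,4]<14000:
            pts=np.argwhere(l==i)[:,::-1].astype(np.float32)
            (cx,cy),sz,a=cv2.minAreaRect(pts); print(c,"ins?",x0-cy,y0-cx,sz,a)
    g4=cv2.cvtColor(t4,cv2.COLOR_BGR2GRAY); k=(g4<45).astype(np.uint8)
    n,l,st,ce=cv2.connectedComponentsWithStats(k); i=1+np.argmax(st[1:,4])
    pts=np.argwhere(l==i)[:,::-1].astype(np.float32); b=cv2.minAreaRect(pts)
    print(c,"floor",x0-b[0][1],y0-b[0][0],b[1],b[2],[(round(x0-q[1]),round(y0-q[0])) for q in cv2.boxPoints(b)])
    o.append(t4)
cv2.imwrite("pics/top.png",cv2.resize(np.vstack(o),None,fx=.83,fy=.83) )
E
```

```text
scene ins? 529.8000183105469 102.39996337890625 (83.84651184082031, 114.0394058227539) 72.18110656738281
scene floor 525.44140625 111.59574890136719 (249.93833923339844, 321.9109802246094) 87.835205078125 [(644, 277), (656, -45), (407, -54), (394, 268)]
side ins? 528.8883666992188 98.850830078125 (84.33392333984375, 120.19859313964844) 72.34988403320312
side floor 523.2049560546875 115.21696472167969 (247.24073791503906, 307.9623107910156) 87.7784423828125 [(641, 274), (653, -34), (406, -43), (394, 264)]
```

View pics/top.png

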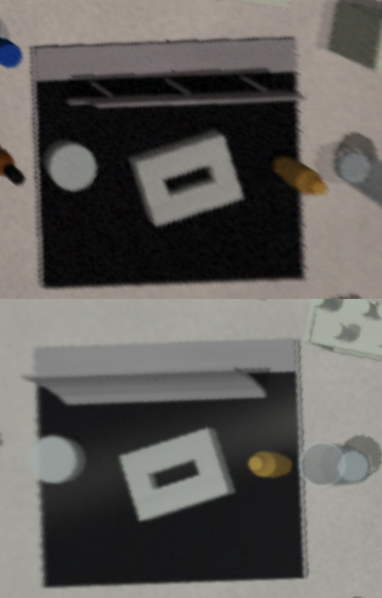

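Both rectified views agree. The tray is yawed about 2.2° with its wall foot near (620,118). The insert is near (529,100), yawed about 18°. I'll move to just in front of the insert.

```bash
python3 -m pendant '[[1,0,0,0,7.6],[1,0,0,0,7.6],[1,0,0,0,7.6],[1,-39.5,-14.2,0,0],[1,-39.5,-14.2,0,0],[1,-39.5,-14.2,0,0],[1,-39.5,-14.2,0,0],[1,-39.5,-14.2,0,0],[1,-39.5,-14.2,0,0],[1,-39.5,-14.2,0,0]]'; python3 -m pendant '[[1,-39.5,-14.2,0,0],[1,-39.5,-14.2,0,0],[1,-39.5,-14.2,0,0],[1,-39.5,-14.2,0,0],[1,-39.5,-14.2,0,0],[1,-39.5,-14.2,0,0],[1,-39.5,-14.2,0,0],[1,-39.5,-14.2,0,0],[1,-39.5,-14.2,0,0],[1,0,0,0,0]]'
python3 - <<'E'
from h import *
p=optics.camera_params("wrist"); im,d=optics.snapshot("wrist"); print(p)
t=top(im,p,4,740,320,460,360,1.5); t2=top(im,p,14,740,320,460,360,1.5)
cv2.imwrite("pics/w1.png",t); cv2.imwrite("pics/w1raw.png",im)
m=(cv2.cvtColor(t2,cv2.COLOR_BGR2GRAY)>70).astype(np.uint8)
n,l,st,ce=cv2.connectedComponentsWithStats(m)
for i in range(1,n):
    if 6000<st[i,4]<30000:
        b=cv2.minAreaRect(np.argwhere(l==i)[:,::-1].astype(np.float32)); print(740-b[0][1]/1.5,320-b[0][0]/1.5,np.array(b[1])/1.5,b[2])
E
```

```text
time: 1.8
tool_pos: [342.4, -262.3, 231.5]
tcp_rot: [-180.0, -0.0, -87.9]
ft_force: [0.7, 0.5, -0.5]
finger_gap: 85.5
time: 2.8
tool_pos: [456.9, 100.5, 231.3]
tcp_rot: [-180.0, 0.1, -87.6]
ft_force: [-0.6, 0.2, -0.3]
finger_gap: 85.4
{'camera_matrix': array([[297.09735028,   0.        , 277.32740108],
       [  0.        , 297.09735028, 212.16201946],
       [  0.        ,   0.        ,   1.        ]]), 'eye': array([541.39012646, 103.32490413, 372.9995658 ]), 'orientation': array([ 1.61166742e+02,  1.07032217e-01, -8.74686938e+01])}
```

View pics/w1.png

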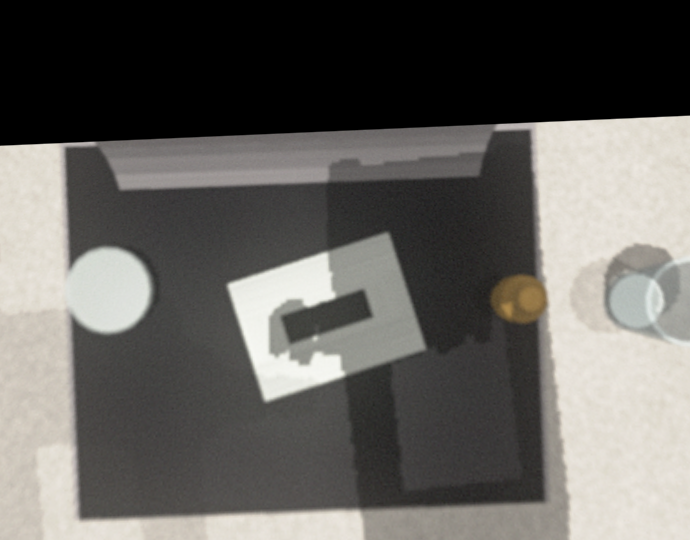

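The wrist view is clear: insert centre (529,102) with yaw 17.6°, and foot line x≈619 at mid-wall. The objective (520,298) and dish (110,290) are well clear. I'll descend in front of the insert.

```bash
python3 -m pendant '[[1,0,10,40,0],[1,0,0,40,0],[1,0,0,40,0],[1,0,0,40,0],[1,0,0,40,0],[1,0,0,20,0],[1,0,0,5,0],[1,0,0,5,0],[1,0,0,0,0]]'; python3 -m pendant '[[1,0,0,2,0],[1,0,0,2,0],[1,0,0,2,0],[1,0,0,0,0]]'
```

```text
time: 3.75
tool_pos: [447.3, 95.5, 2.2]
tcp_rot: [-179.9, -0.0, -87.9]
ft_force: [-0.5, 0.1, 0.3]
finger_gap: 85.3
time: 4.15
tool_pos: [446.4, 95.9, -4.7]
tcp_rot: [-180.0, 0.0, -87.8]
ft_force: [-0.5, -0.1, -0.3]
finger_gap: 85.4
```

```bash
python3 -m pendant '[[1,-5,0,1,0],[1,0,0,1,0],[1,0,-6,0,0],[1,0,-6,0,0],[1,0,-6,0,0],[1,0,-6,0,0],[1,0,-6,0,0],[1,0,-6,0,0],[1,0,-6,0,0],[1,0,-6,0,0]]';python3 -m pendant '[[1,0,-6,0,0],[1,0,-6,0,0],[1,0,-6,0,0],[1,0,0,0,0]]'
python3 - <<'E'
from h import *
im,d=optics.snapshot("side"); cv2.imwrite("pics/s2.png",cv2.resize(im[110:290,130:370],None,fx=3,fy=3))
E
```

```text
time: 5.15
tool_pos: [494.6, 102.6, -6.8]
tcp_rot: [180.0, -0.0, -87.8]
ft_force: [-0.7, 0.8, 1.1]
finger_gap: 85.3
time: 5.55
tool_pos: [513.3, 103.4, -6.4]
tcp_rot: [-179.9, 0.0, -87.8]
ft_force: [0.6, 0.5, 0.6]
finger_gap: 85.3
```

View pics/s2.png

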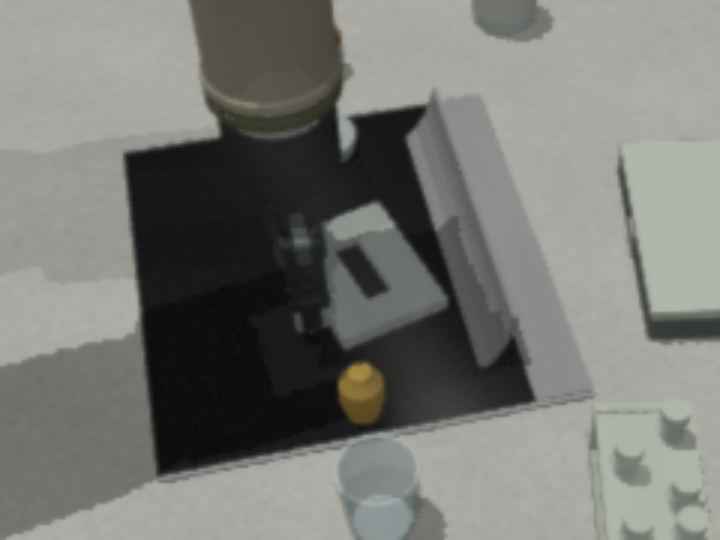

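```bash
python3 - <<'E'
from h import *
p=optics.camera_params("wrist"); im,d=optics.snapshot("wrist")
t2=top(im,p,14,740,320,460,360,1.5); cv2.imwrite("pics/w3.png",t2)
E
```

```text
(no output)
```

View pics/w3.png

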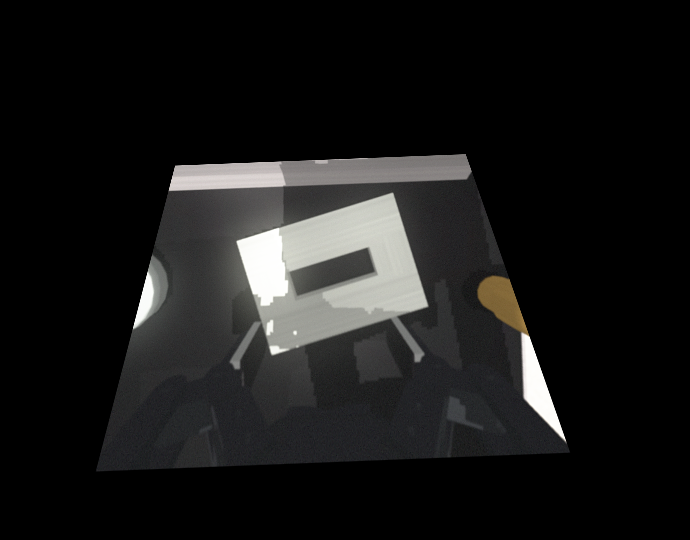

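The plate has moved without turning: the left finger slid past its left corner, which the 85 mm gap missed. I'll turn it by pushing its left side near the leading corner (x≈580, y≈162) toward -y with shut fingers. That swings the right leading corner away from the wall.

```bash
python3 -m pendant '[[1,0,10,0,0],[1,0,10,0,0],[1,0,0,30,0],[1,0,0,-30,0]]' >/dev/null & sleep 0; kill %1 2>/dev/null; echo skip
```

```text
skip
```

I typed a wrong z sign in that row and cancelled the call. I'll check whether any of it ran.

```bash
sleep 2; python3 -c "
from bench import r
s=r.sense();print(s['time'],s['tool_pos'],s['ft_force'])"
```

```text
5.65 [512.4046986  103.33591897  -6.65410967] [-0.19442447  0.15391031 -0.48787651]
```

Nothing ran, so the state is unchanged. These are the correct moves.

```bash
python3 -m pendant '[[1,0,10,0,0],[1,0,10,0,0],[1,0,0,-30,0],[0,0,0,-30,0],[0,-28,-25,0,0],[0,-28,-25,0,0],[0,-28,-26,0,0],[0,0,0,0,0],[0,0,0,0,0],[0,0,0,0,0]]'
python3 - <<'E'
from h import *
p=optics.camera_params("wrist"); im,d=optics.snapshot("wrist")
t2=top(im,p,14,740,320,460,360,1.5); cv2.imwrite("pics/w4.png",t2)
E
```

```text
time: 6.65
tool_pos: [563.7, 188.8, 52.9]
tcp_rot: [179.9, -0.0, -87.8]
ft_force: [-0.4, -0.0, -0.4]
finger_gap: -0.1
```

View pics/w4.png

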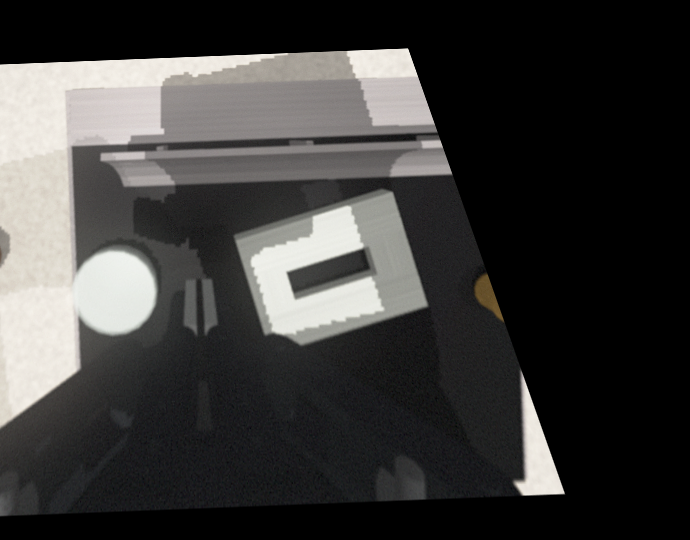

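```bash
python3 -m pendant '[[0,0,0,20,0],[0,0,0,20,0],[0,0,0,6,0],[0,8,0,0,0],[0,7,0,0,0],[0,5,0,0,0],[0,5,0,0,0],[0,5,0,0,0],[0,5,0,0,0],[0,4,0,0,0]]'; python3 -m pendant '[[0,0,0,0,0]]'
python3 - <<'E'
from h import *
p=optics.camera_params("wrist"); im,d=optics.snapshot("wrist")
t2=top(im,p,14,740,320,460,360,1.5); cv2.imwrite("pics/w5.png",t2)
E
```

```text
time: 7.7
tool_pos: [566.7, 150.1, 7.6]
tcp_rot: [-180.0, 0.0, -87.8]
ft_force: [0.5, 2.2, 1.5]
finger_gap: -0.1
time: 7.8
tool_pos: [566.7, 149.8, 7.6]
tcp_rot: [-180.0, -0.0, -87.9]
ft_force: [0.4, -1.2, 1.2]
finger_gap: 0.5
```

View pics/w5.png

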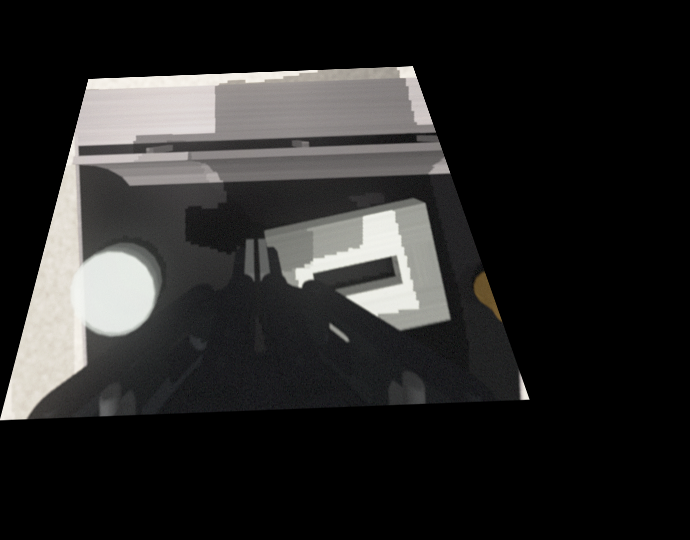

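The plate is now at about 11.7° world yaw (9.5° to the tray), centre about (557,82). The right leading corner has 16 mm of room. I'll set the gripper to 0.7 and push the trailing edge. The left finger will touch first and square the plate.

```bash
python3 -m pendant '[[0,-10,0,0,0],[0,0,0,-30,0],[0.7,0,0,-20,0],[0.7,26.5,30,0,0],[0.7,26.5,30,0,0],[0.7,26.5,30,0,0],[0.7,0,0,0,0],[0.7,0,0,30,0],[0.7,0,0,20,0],[0.7,0,0,4,0]]';python3 -m pendant '[[0.7,0,0,3,0],[0.7,0,0,1,0],[0.7,0,0,0,0]]'
python3 - <<'E'
from h import *
p=optics.camera_params("wrist"); im,d=optics.snapshot("wrist"); 
t2=top(im,p,14,740,320,460,360,1.5); cv2.imwrite("pics/w6.png",t2)
E
```

```text
time: 8.85
tool_pos: [477.2, 78.2, 0.9]
tcp_rot: [179.8, 0.0, -87.8]
ft_force: [-0.5, 0.3, 0.4]
finger_gap: 59.8
time: 9.15
tool_pos: [480.0, 77.9, 0.2]
tcp_rot: [-179.9, 0.0, -87.8]
ft_force: [-0.0, 0.7, 0.3]
finger_gap: 59.6
```

View pics/w6.png

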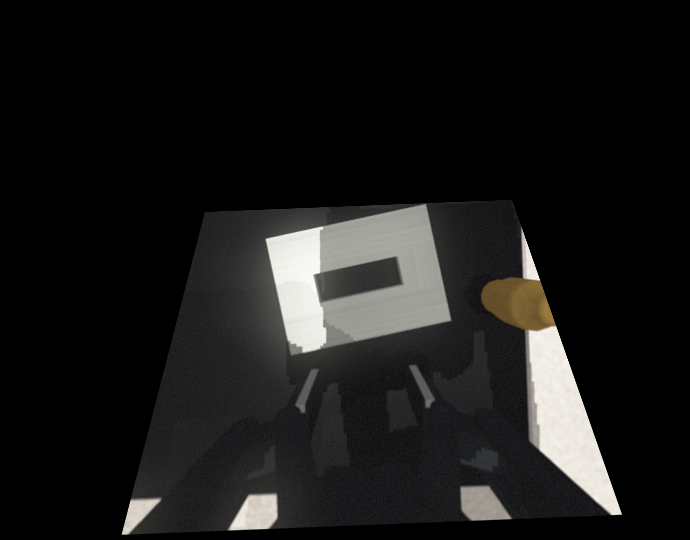

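```bash
cat >> h.py <<'E'
def plate(im,p,ths=(60,80,100),z=14):
    g=cv2.cvtColor(top(im,p,z,740,320,460,360,1.5),cv2.COLOR_BGR2GRAY); out=[]
    for th in ths:
        m=cv2.morphologyEx((g>th).astype(np.uint8),cv2.MORPH_OPEN,np.ones((7,7)))
        n,l,st,ce=cv2.connectedComponentsWithStats(m)
        for i in range(1,n):
            if 9000<st[i,4]<24000:
                b=cv2.minAreaRect(np.argwhere(l==i)[:,::-1].astype(np.float32))
                out.append((th,round(740-b[0][1]/1.5),round(320-b[0][0]/1.5),np.round(np.array(b[1])/1.5),round(b[2],1)))
    return out
E
python3 -c "
from h import *
p=optics.camera_params('wrist');im,d=optics.snapshot('wrist')
print(*plate(im,p),sep='\n')"
python3 -m pendant '[[0.7,0,-6,0,0],[0.7,0,-5,0,0],[0.7,0,-4,0,0],[0.7,0,-4,0,0],[0.7,0,-4,0,0],[0.7,0,-4,0,0],[0.7,0,-4,0,0],[0.7,0,-3,0,0],[0.7,0,0,0,0]]'
python3 -c "
from h import *
p=optics.camera_params('wrist');im,d=optics.snapshot('wrist');cv2.imwrite('pics/w7.png',im)
print(*plate(im,p),sep='\n')"
```

```text
(60, 556, 89, array([ 89., 124.]), 77.7)
(60, 482, -43, array([192.,  42.]), 70.7)
(80, 554, 82, array([ 81., 112.]), 77.5)
(80, 481, -43, array([190.,  42.]), 70.7)
(100, 554, 82, array([ 80., 110.]), 77.8)
time: 10.15
tool_pos: [513.7, 78.8, -0.6]
tcp_rot: [-180.0, -0.0, -87.8]
ft_force: [-0.2, -0.1, 0.4]
finger_gap: 60.0
(60, 513, -38, array([187.,  50.]), 70.7)
(80, 567, 78, array([ 82., 112.]), 86.0)
(80, 513, -39, array([187.,  47.]), 70.7)
(100, 568, 77, array([ 80., 110.]), 86.1)
(100, 514, -42, array([187.,  41.]), 70.7)
```

The plate is nearly square now, at 4° world against the tray's 2.2°, so I'll push on up the wall.

```bash
python3 -m pendant '[[0.7,0,-4,0,0],[0.7,0,-4,0,0],[0.7,0,-4,0,0],[0.7,0,-4,0,0],[0.7,0,-4,0,0],[0.7,0,-5,0,0],[0.7,0,-5,0,0],[0.7,0,-5,0,0],[0.7,0,-5,0,0]]'; python3 -m pendant '[[0.7,0,-5,0,0],[0.7,0,-5,0,0],[0.7,0,-5,0,0],[0.7,0,-5,0,0],[0.7,0,-5,0,0],[0.7,0,0,0,0]]'
python3 - <<'E'
from h import *
a,d=optics.snapshot("side"); b,d2=optics.snapshot("wrist")
cv2.imwrite("pics/c8.png",np.hstack([cv2.resize(a[110:290,170:370],None,fx=2,fy=2),cv2.resize(b[60:420],(400,257))[:257,:] if 0 else cv2.resize(b,(400,360))]))
E
```

```text
time: 11.1
tool_pos: [551.7, 80.4, -1.0]
tcp_rot: [179.8, 0.0, -87.8]
ft_force: [-11.2, 0.3, 9.6]
finger_gap: 59.5
time: 11.7
tool_pos: [579.1, 81.3, -0.5]
tcp_rot: [-179.9, -0.0, -87.8]
ft_force: [-0.1, 0.6, 0.0]
finger_gap: 59.9
```

View pics/c8.png

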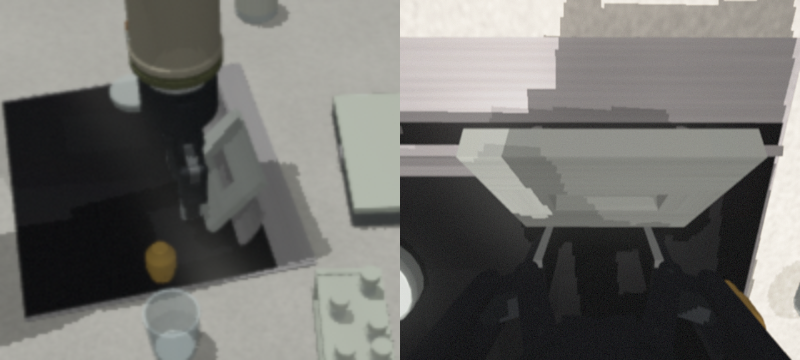

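The insert is square against the wall and steeply raised. I'll seat its lower edge at the foot.

```bash
python3 -m pendant '[[0.7,0,-4,0,0],[0.7,0,-4,0,0],[0.7,0,-3,0,0],[0.7,0,0,0,0]]'; python3 -m pendant '[[0.7,0,-3,0,0],[0.7,0,-3,0,0],[0.7,0,0,0,0]]'
cat > lean.py <<'E'
from h import *
# depth points of scene+side cameras in tray frame, plate band
for c in("scene","side"):
    p=optics.camera_params(c); im,d=optics.snapshot(c); K=p["camera_matrix"]
    v,u=np.nonzero(d); z=d[v,u]
    P=np.c_[(u-K[0,2])*z/K[0,0],(v-K[1,2])*z/K[1,1],z]@R.from_euler('xyz',p["orientation"],degrees=True).as_matrix().T+p["eye"]
    a=np.radians(2.2); q=P-[619.5,118.5,4]
    X=q[:,0]*np.cos(a)+q[:,1]*np.sin(a); Y=-q[:,0]*np.sin(a)+q[:,1]*np.cos(a); Z=q[:,2]
    m=(abs(X)<60)&(Y>-100)&(Y<25)&(Z>50)&(Z<100)
    s=m&(X>5); print(c,"n",s.sum(),"topZ",np.percentile(Z[s],[50,90,97]).round() if s.sum() else None,"X",np.percentile(X[s],[5,50,95]).round() if s.sum() else None,"Y",np.percentile(Y[s],[3,97]).round() if s.sum() else None)
    g=(abs(Y+40)<50)&(X>-20)&(X<45)&(Z>5)&(Z<95)
    for lo in range(5,90,10):
        k=g&(Z>=lo)&(Z<lo+10)
        if k.sum()>3: print("  z",lo,k.sum(),"X",np.percentile(X[k],[10,50,90]).round())
E
python3 lean.py
```

```text
time: 12.2
tool_pos: [589.6, 81.7, -0.6]
tcp_rot: [-180.0, -0.0, -87.8]
ft_force: [-1.0, 0.3, 0.3]
finger_gap: 59.7
time: 12.5
tool_pos: [595.5, 82.0, -0.6]
tcp_rot: [-180.0, 0.0, -87.8]
ft_force: [0.1, -0.4, 0.2]
finger_gap: 59.6
scene n 156 topZ [72. 75. 76.] X [21. 29. 34.] Y [-93.  13.]
  z 5 28 X [-17. -14.  26.]
  z 15 50 X [-18. -13.  26.]
  z 25 60 X [-18.  20.  24.]
  z 35 66 X [-16.  23.  24.]
  z 45 71 X [-17.  22.  25.]
  z 55 36 X [-16. -12.  26.]
  z 65 143 X [-14.  28.  33.]
  z 75 51 X [-14.  -8.  28.]
  z 85 46 X [-15. -12.  -5.]
side n 533 topZ [67. 74. 75.] X [12. 21. 32.] Y [-98.   5.]
  z 5 43 X [-15. -11.  10.]
  z 15 97 X [-8. 11. 14.]
  z 25 92 X [-2.  2.  6.]
  z 35 50 X [3. 6. 9.]
  z 45 97 X [ 9. 11. 13.]
  z 55 133 X [14. 16. 19.]
  z 65 247 X [20. 25. 32.]
  z 75 30 X [-13.   8.  27.]
  z 85 13 X [-11.  -9.  -6.]
```

The plain face slopes at about 65° with the upper edge at (34, 74), which matches the stated resting lean. I'll back off, go over the top and come down behind the raised edge.

```bash
python3 -m pendant '[[0.7,0,5,0,0],[0.7,0,15,0,0],[0.7,0,0,-40,0],[0.7,0,0,-40,0],[0.7,0,0,-32,0],[0.7,5,-36,0,0],[0.7,0,-36,0,0],[0.7,0,-36,0,0],[0.7,0,0,0,0]]'; python3 lean.py | grep -v "  z"
```

```text
time: 13.5
tool_pos: [685.5, 80.0, 109.8]
tcp_rot: [-180.0, -0.0, -87.9]
ft_force: [-0.9, 0.0, -0.5]
finger_gap: 59.6
scene n 113 topZ [71. 75. 76.] X [19. 29. 33.] Y [-92.  14.]
side n 555 topZ [66. 74. 75.] X [12. 21. 32.] Y [-97.   9.]
```

```bash
python3 -m pendant '[[0.7,0,0,30,0],[0.7,0,0,20,0],[0.7,0,0,10,0],[0.7,0,0,0,0],[0.7,0,6,0,0],[0.7,0,6,0,0],[0.7,0,5,0,0],[0.7,0,5,0,0],[0.7,0,5,0,0],[0.7,0,5,0,0]]'; python3 -m pendant '[[0.7,0,4,0,0],[0.7,0,4,0,0],[0.7,0,4,0,0],[0.7,0,4,0,0],[0.7,0,0,0,0]]'; python3 lean.py
```

```text
time: 14.6
tool_pos: [650.9, 79.1, 51.6]
tcp_rot: [-180.0, 0.0, -87.8]
ft_force: [0.8, -0.2, 0.4]
finger_gap: 59.7
time: 15.1
tool_pos: [634.6, 78.5, 51.1]
tcp_rot: [180.0, 0.0, -87.8]
ft_force: [-0.6, -0.3, -0.1]
finger_gap: 59.8
scene n 206 topZ [77. 95. 98.] X [ 8. 21. 27.] Y [-80.   3.]
  z 5 60 X [-6. -5. 25.]
  z 15 70 X [-6. -4. 24.]
  z 25 89 X [-9. -4. 23.]
  z 35 68 X [-7. 22. 24.]
  z 45 62 X [-7. 22. 25.]
  z 55 66 X [-5. 12. 25.]
  z 65 70 X [-4. 13. 25.]
  z 75 83 X [-11.  12.  25.]
  z 85 40 X [ 9. 20. 26.]
side n 109 topZ [70. 81. 90.] X [ 5. 11. 23.] Y [-87. -10.]
  z 5 155 X [-16.   6.   9.]
  z 15 123 X [-17.  12.  15.]
  z 25 82 X [-17.  15.  17.]
  z 35 40 X [-18.  18.  20.]
  z 45 30 X [-19. -18.  22.]
  z 55 57 X [-19.   5.  17.]
  z 65 79 X [-20.   7.  20.]
  z 75 218 X [-19. -14.   6.]
  z 85 16 X [3. 5. 7.]
```

The plate now stands about vertical, front face at x≈-18 and rear face at about -5. I'll push on to tip it over.

```bash
python3 -m pendant '[[0.7,0,4,0,0],[0.7,0,4,0,0],[0.7,0,4,0,0],[0.7,0,4,0,0],[0.7,0,4,0,0],[0.7,0,0,0,0],[0.7,0,0,0,0],[0.7,0,0,0,0]]'; python3 lean.py
python3 -c "
from h import *
for c in('side','wrist'):
  p=optics.camera_params(c);im,d=optics.snapshot(c);cv2.imwrite(f'pics/{c}9.png',im)
  print(c,*plate(im,p),sep='\n')"
```

```text
time: 16.0
tool_pos: [615.4, 77.7, 51.4]
tcp_rot: [-180.0, -0.0, -87.8]
ft_force: [-0.1, -0.6, 0.2]
finger_gap: 60.0
scene n 47 topZ [ 85.  99. 100.] X [5. 6. 9.] Y [-92.   7.]
  z 5 48 X [-20. -18.  27.]
  z 15 25 X [17. 19. 26.]
  z 25 34 X [20. 22. 26.]
  z 35 48 X [23. 23. 25.]
  z 45 42 X [ 2. 23. 25.]
  z 55 41 X [-11.   1.   6.]
  z 65 46 X [-12.  -1.   6.]
  z 75 50 X [-11.  -1.   6.]
  z 85 40 X [-12.   1.   7.]
side n 3 topZ [68. 70. 71.] X [5. 5. 5.] Y [-79. -77.]
  z 5 80 X [3. 7. 9.]
  z 15 49 X [10. 12. 14.]
  z 25 48 X [14. 16. 18.]
  z 35 42 X [18. 19. 23.]
  z 45 32 X [-11.  20.  23.]
  z 55 33 X [-16. -12.  -1.]
  z 65 58 X [-16.  -7.   2.]
  z 75 32 X [-16. -11.  -1.]
  z 85 9 X [-16. -15. -14.]
side
(60, 562, 48, array([ 84., 169.]), 87.7)
(80, 562, 56, array([ 82., 151.]), 87.5)
(100, 561, 73, array([ 81., 114.]), 87.5)
wrist
(60, 510, 253, array([ 64., 147.]), 14.6)
(80, 565, 81, array([ 86., 115.]), 87.3)
(80, 510, 254, array([ 63., 145.]), 14.5)
(100, 564, 75, array([ 85., 104.]), 87.7)
(100, 508, 255, array([ 61., 141.]), 14.6)
```

It has fallen flat, centre about (562,75). I'll lift well clear and check.

```bash
python3 -m pendant '[[0.7,0,0,-30,0],[0.7,0,0,-40,0],[0.7,0,0,-40,0],[0.7,0,20,-30,0],[0.7,0,0,0,0]]'
python3 - <<'E'
from h import *
p=optics.camera_params("wrist");a,d=optics.snapshot("wrist");b,_=optics.snapshot("side")
print(plate(a,p))
K=p["camera_matrix"];v,u=np.nonzero(d);z=d[v,u]
P=np.c_[(u-K[0,2])*z/K[0,0],(v-K[1,2])*z/K[1,1],z]@R.from_euler('xyz',p["orientation"],degrees=True).as_matrix().T+p["eye"]
m=(abs(P[:,0]-562)<36)&(abs(P[:,1]-75)<51)&(P[:,2]>10)&(P[:,2]<40)
if m.sum()>50:
    c=np.linalg.lstsq(np.c_[P[m][:,:2]-[562,75],np.ones(m.sum())],P[m][:,2],rcond=None)[0]; print("tilt deg",np.degrees(c[:2]),"z",c[2],m.sum())
for q in("dish","objective","slidebox","rack"): 
    optics.snapshot("side") if q=="dish" else 0
    print(q,[(np.round(o["at"]),round(o["score"],2)) for o in optics.search_frame("side",q)][:1])
cv2.imwrite("pics/c10.png",np.hstack([cv2.resize(b[110:290,170:370],None,fx=2,fy=2),cv2.resize(a,(400,360))]))
E
```

```text
time: 16.7
tool_pos: [597.3, 77.2, 197.8]
tcp_rot: [-179.5, 0.0, -87.8]
ft_force: [1.1, 0.1, 0.6]
finger_gap: 59.9
[(60, 397, 68, array([ 33., 191.]), 90.0), (80, 397, 68, array([ 33., 190.]), 90.0), (100, 631, 128, array([ 23., 265.]), 87.9), (100, 562, 76, array([ 84., 113.]), 88.0), (100, 396, 68, array([ 31., 189.]), 90.0)]
tilt deg [0.10720031 0.01262019] z 12.833572613773502 3935
dish [(array([547., 237.,  21.]), 0.89)]
objective [(array([535., -30.,  34.]), 0.77)]
slidebox [(array([788.,  56.,  33.]), 0.93)]
rack [(array([ 684., -180.,   48.]), 0.97)]
```

View pics/c10.png

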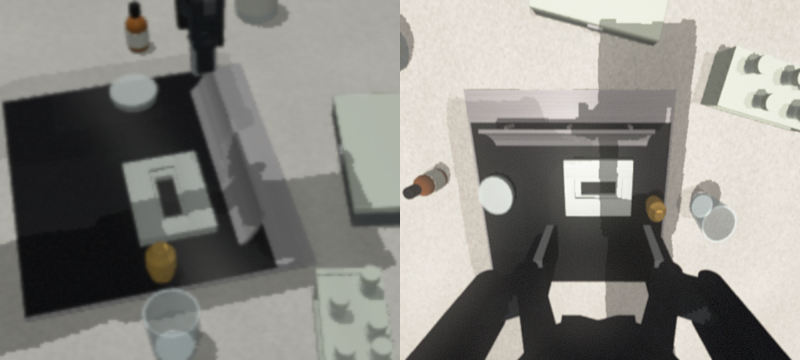

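The insert lies flat in front of the wall (tilt 0.1°) with its pocket visible on top. The bystanders look undisturbed and the gripper is clear.

```bash
python3 -c "
from bench import hand_in; print(hand_in())"
```

```text
the job is handed in; nothing more can be done
None
```

The insert is turned over and lies flat in the tray with its slide pocket up, and I handed the job in at about 17 s of the 51 s. The hand-in gives no verdict, so this rests on my own checks.

**What I did:** I squared the insert to the wall with fingertip pushes, pushed it up until it leaned at about 65°, then reached behind its raised edge and tipped it forward. It was never gripped.

**Last checks:**
- **Insert:** its tilt is about 0.1° and its centre is near (562, 76) mm. That is roughly 58 mm in front of the wall's foot and 45 mm to the -y side of the tray's middle line. The last picture shows the pocket on top.
- **Robot:** the gripper is at about z = 198 mm, touching nothing.
- **Bystanders:** the final pictures show everything standing in its place. I did not measure each one's shift, and the network's early position for the objective was wrong: it had reported the beaker's spot.

**What went wrong on the way:**
- My first push, with the gripper fully open, let one corner slip between the fingers. It moved the insert without turning it, so I squared it with a side push and a narrower opening.
- I typed one call with the wrong z sign and cancelled it. The state afterwards confirmed that it never ran.

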